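# Hold a heat sink flush on a sloped test pad

### The arm

A 6-joint arm with a two-finger parallel gripper is mounted at the origin on a cart in front of the work surface, level with it; the furniture and walls round the work are solid. World frame = base frame: x ahead of the robot, y to its left, z up, the work surface at z = 0. Lengths are in m, angles in rad, forces in N, time in s.
With the tool pointing down it reaches from about 0.425 to 1.125 m from the base axis. Payload 14.9 kg.
Tool frame: the origin (TCP) lies on the centre line of the jaws, within the pads' length; the fingertips stand 17 mm ahead of it and the grasp point (between the pads) lies 2 mm behind it; z points along the fingers, y is the line along which they close (so a half turn about z gives the same grasp; the last joint's range is limited). The gripper opens to 91 mm and grips with 3 to 60 N. Pads are 32 mm wide; open, the fingers measure 118 mm over their backs; the gripper's body (76 mm by 178 mm) begins 60 mm behind the grasp point.
Start: joints at [-1.137, 0.379, 1.734, -0, 1.028, -0.033], TCP at [0.315, -0.625, 0.231] pointing down, gripper open.
Joint ranges: [-2.77, 2.77], [-0.74, 2.19], [0, 2.66], [-1.06, 4.2], [0.31, 2.87], [-3.08, 3.08]. Speed limits (rad/s): [1.89, 1.89, 2.39, 3.14, 3.14, 3.14].

### API

Orientations are given as a rotation vector (axis times angle).
In Python, from rig import monitor, snapshot, camera_info, robot gives the robot as it stands.
- The arm moves only by the shell command python3 -m pendant 'ROWS'. ROWS is JSON, a list of rows, each a list of 5 numbers: the gripper command: -1 is shut, 1 is fully open, values between are in proportion, then the shift along the tool's x, y, z in mm, then the turn about the tool's z in degrees. In form: [[jaw, x, y, z, spin], ...]. A call has exactly 5 rows; each row shifts and turns the commanded pose from where the row before left it, along the tool's axes as they then stand; what a row does not reach is not made up. A row lasts 1/12 s, in which the tool goes at most 41.7 mm and 7.16 degrees, less where a joint would pass 70% of its speed; a pose out of reach is approached as far as the arm can. A call is refused whole if a number of a shift passes 41.7 or a number of a turn 7.16, either way. A call with a gripper value outside its range is refused whole. The fingers move at their own pace and stop on an object; the grip force is fixed at half the most. Time passes only in rows, so rows that do not move let the fingers close, or fill a call up. It gives the time, the measured TCP pose, the force, the opening and the grip force at its end, in the units of the state.
- monitor.observe(): the state, without advancing time (a new reading comes with each control period).
- snapshot(name): name is "scene" or "side" or "wrist"; returns the picture (384x512x3 uint8, blue, green, red); there is no depth.
- camera_info(name): a dict with "K" (3x3 intrinsics, pixels), "origin" and "orientation" of the camera in the world. Camera axes: x right, y down, z forward; pixel columns grow to the right and rows downward; lengths in m; the calibration is good to about 2 mm. A picture is of the moment at which its call begins: read the wrist's pose just before it. camera_info takes no time and is no camera call; for the wrist camera it gives the pose at the moment of the call.
- robot.finish_job(): hands the job in; it is judged then, once.
The state is a dict: "time_s": time; "q": joint angles; "qvel": joint speeds; "joint_efforts": joint torques, N m; "position": TCP position; "tool_rot": TCP orientation; "ft_force": force on the tool from outside, world axes, zero at the start; "moment": the same for the moment, N m; "width": opening from 0.0 (shut) to 1.0 (fully open); "gripper_force": force on a finger pad.
Only numpy, scipy, OpenCV 4.12 (cv2) and the standard library are available. Lean on these libraries where they do the work, as an engineer would, in place of code of your own. Each camera call takes 0.05 s, during which the arm holds its last target. There are 200 camera calls.

### The job

Pick up the small finned heat sink by its upright spine, tilt it to match the sloped pad of the test stand, and press its flat sole flush onto the pad with a light, steady push, squarely covering the pad with the spine running up and down the slope. Finish while still gripping the spine and pushing: do not let go, and do not stop pushing. Do not ram the stand or force its slope out of its setting, and leave the white dock, small jar and drive where they are.

Things in the scene. Friction and masses are not known exactly. Their poses are not given: they have to be found in the camera images.
- heat_sink: loose bare-aluminium heat sink, about 150 g, starts sole down on the desk. Sole plate 66 x 50 x 6 mm (x, y, z), low ribs up to z = 10 mm on either side of one upright spine 44 mm long (x), 12 mm thick (y), top at z = 46 mm. Origin: centre of the sole underside; x along the spine, z up. A half turn about z makes no difference
- spine (a point): middle of the heat sink's spine where it is to be gripped, on the spine's centre line 34 mm above the sole's underside (12 mm below the spine's top); axes as the heat sink's
- stand: fixed test stand: dark steel base 124 x 106 x 10 mm (x, y, z), grey plate 108 x 80 mm hinged at its low front edge (x = -50, z = 24 mm), on each side an arc rail and a black knob (y = 48 to 59 mm out). Origin: centre of the base underside; the slope rises along x, level along y. It is locked at 10 to 29 degrees (varies) and does not give under a push below 40 N
- pad (a point): centre of the top face of the stand's raised steel pad, a flat rectangle 66 x 50 mm, the same outline as the heat sink's sole, standing 6 mm proud of the tilting plate; x runs up the slope, y level across it, z straight out of the sloped face. It lies 58 mm up the slope from the hinge line and 14 mm out from it
- dock: bystander: flat white dock with a black top, 50 x 85 x 18 mm, lying on the desk; origin centre of underside
- solder_jar: bystander: small round white jar with a black lid, 31 mm wide, 22 mm tall, alone on the bare desk beyond the work; origin centre of underside
- drive: bystander: flat drive 70 x 100 x 9 mm lying on the desk; origin centre of underside
There are look-alikes about, which are no part of the job. Several things look just like the heat_sink: the one meant starts farthest to the robot's right.

How it is judged:
On the way:
1. the heat sink is gripped by its spine and lifted clear of everything, its sole over 30 mm above the desk (height (world z) of heat_sink above 0.03 m and contact force between the fingers and heat_sink above 1 N and contact force between heat_sink and stand below 0.2 N and distance between the grasp point and spine below 0.025 m), for 0.2 s.
At the end, for the whole second after the job is handed in: Sole flush on the pad (parallel within 0.03 rad, within 2.5 mm of its face), centred within 10 mm both ways, turned under 0.14 rad from square, pressed on the stand with over 3 N, at rest, the fingers still gripping the spine (grasp point within 25 mm of its grip point) (angle between the z axis of heat_sink and the z axis of pad, either way round below 0.03 rad and angle between the x axis of heat_sink and the x axis of pad, either way round below 0.14 rad and x of heat_sink in the frame of pad between -0.01 and 0.01 m and y of heat_sink in the frame of pad between -0.01 and 0.01 m and z of heat_sink in the frame of pad between -0.0025 and 0.0025 m and contact force between heat_sink and stand above 3 N and contact force between the fingers and heat_sink above 1 N and distance between the grasp point and spine below 0.025 m and linear speed of heat_sink below 0.01 m/s); the arm keeps its last pose, push and grip.
It fails at once if the heat sink or the arm is rammed against the stand with more than 50 N (contact force between any of heat_sink, the arm and stand above 50 N).
It fails at once if the stand's slope is forced out of its setting (pad moved over 5 mm) (distance of pad from where it was at the start of the episode above 0.005 m).
It fails at once if a bystander (dock, jar, drive) is moved over 15 mm (distance of any of dock, solder_jar, drive from where it was at the start of the episode above 0.015 m).
It also fails if it takes over 32 s, if anything falls off the work surface, if the arm or the gripper's body presses on something with over 40 N, if the wrist force passes 120 N, or if a joint passes its speed limit or range.

## Working session

There is one attempt and no reset: what is moved stays moved. The work goes in short steps, Python scripts to look and compute and a shell command to move; the robot and the scene stay as the last step left them, time stands still between calls to the robot, and variables do not carry over. Pictures are saved under pics/ and viewed, at most 10 in all, crops included, and the job is handed in when it is done.

```bash
mkdir -p pics; ls; python3 - <<'E'
from rig import monitor, snapshot, camera_info, robot
import cv2, numpy as np
for n in ("scene","side"):
    cv2.imwrite(f"pics/{n}0.png", cv2.resize(snapshot(n),(800,600),interpolation=cv2.INTER_CUBIC))
    c=camera_info(n); print(n,c)
o=monitor.observe(); print(o)
E
```

```text
pics
scene {'K': array([[495.51063057,   0.        , 252.18550241],
       [  0.        , 495.51063057, 182.88820203],
       [  0.        ,   0.        ,   1.        ]]), 'origin': array([0.12267168, 0.56440311, 1.04374894]), 'orientation': array([-0.72817146,  2.7045576 , -0.94079658])}
side {'K': array([[414.12916982,   0.        , 262.40299881],
       [  0.        , 414.12916982, 200.34960627],
       [  0.        ,   0.        ,   1.        ]]), 'origin': array([0.6182052 , 0.68610063, 0.72592183]), 'orientation': array([-0.03374156, -2.80693133,  1.33468292])}
{'time_s': 0.1, 'q': array([-1.13728865e+00,  3.79321171e-01,  1.73467895e+00, -1.05124438e-05,
        1.02848924e+00, -3.33107395e-02]), 'qvel': array([ 0.00022205, -0.00084313, -0.00206887,  0.0020981 , -0.00024963,
       -0.00127812]), 'joint_efforts': array([ 2.45282186e-03, -7.65046835e+01, -4.35294986e+01,  6.53072563e-02,
        3.97836522e-02, -1.28826349e-05]), 'position': array([ 0.31488988, -0.62483052,  0.23039979]), 'tool_rot': array([-3.05554847e+00, -7.26442066e-01,  2.93747518e-04]), 'ft_force': array([ 0.24123342, -0.14486849,  0.34948482]), 'moment': array([ 0.01555715,  0.01460312, -0.01063944]), 'gripper_force': 0.0, 'width': 0.9967737890229322}
```

View pics/scene0.png

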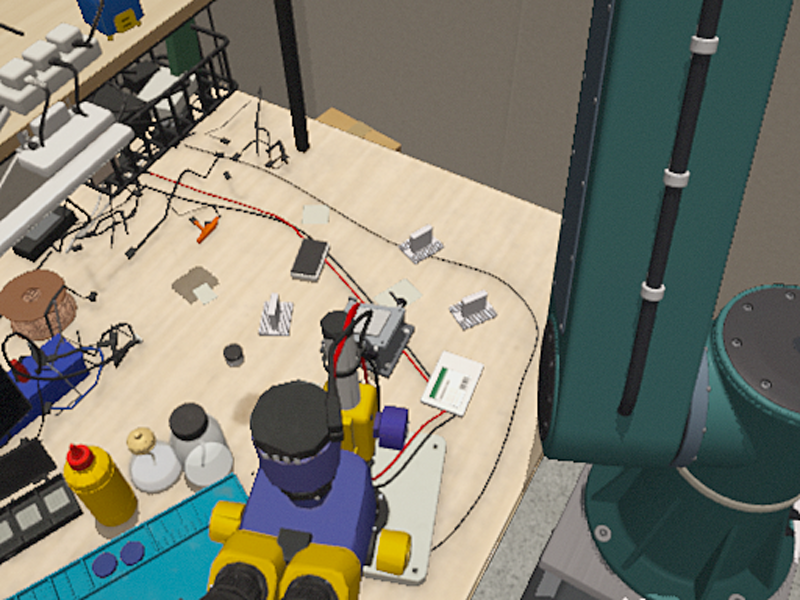

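View pics/side0.png

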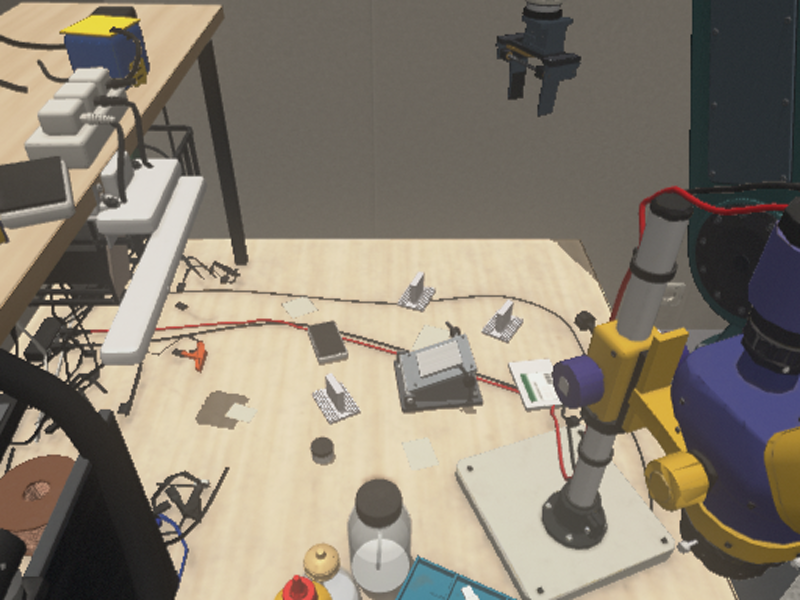

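```bash
cat > h.py <<'E'
import numpy as np, cv2
from rig import monitor, snapshot, camera_info, robot
from scipy.spatial.transform import Rotation as R
def ray(c,uv):
    d=np.linalg.inv(c["K"])@[uv[0],uv[1],1]; return np.array(c["origin"]), R.from_rotvec(c["orientation"]).apply(d)
def onz(c,uv,z):
    o,d=ray(c,uv); return o+d*(z-o[2])/d[2]
def proj(c,P):
    p=R.from_rotvec(c["orientation"]).inv().apply(np.atleast_2d(P)-c["origin"])@np.array(c["K"]).T
    return p[:,:2]/p[:,2:]
E
python3 - <<'E'
from h import *
s=lambda u,v:((u+.5)*.64-.5,(v+.5)*.64-.5)
cs,cd=camera_info("scene"),camera_info("side")
print("sink",onz(cs,s(421,251),.005),onz(cd,s(415,298),.005))
print("stand",onz(cs,s(380,335),.04),onz(cd,s(440,365),.04))
print("dock/drive",onz(cs,s(452,383),.01),onz(cs,s(310,258),.01), "jar",onz(cs,s(233,355),.01))
print("sink2",onz(cs,s(472,317),.005),onz(cs,s(275,320),.005))
a=cv2.imread("pics/side0.png"); b=cv2.imread("pics/scene0.png")
f=lambda im,x,y,w,h:cv2.resize(im[y:y+h,x:x+w],(400,300),interpolation=cv2.INTER_CUBIC)
a0=snapshot("side");b0=snapshot("scene")
f2=lambda im,x,y,w,h:cv2.resize(im[y:y+h,x:x+w],(400,300),interpolation=cv2.INTER_CUBIC)
# crops 80x60 (x5)
m=np.vstack([np.hstack([f2(a0,245,205,80,60),f2(b0,195,180,80,60)]),np.hstack([f2(a0,240,165,60,45),f2(b0,240,135,60,45)])])
cv2.imwrite("pics/m1.png",m)
E
```

```text
sink [ 0.55473303 -0.23508048  0.005     ] [ 0.56309245 -0.24370508  0.005     ]
stand [ 0.51049281 -0.02234193  0.04      ] [ 0.53406098 -0.03078669  0.04      ]
dock/drive [ 0.37833006 -0.01782082  0.01      ] [ 0.71455298 -0.12002984  0.01      ] jar [0.70614701 0.11068666 0.01      ]
sink2 [ 0.41024792 -0.15004662  0.005     ] [0.6912513  0.01812866 0.005     ]
```

View pics/m1.png

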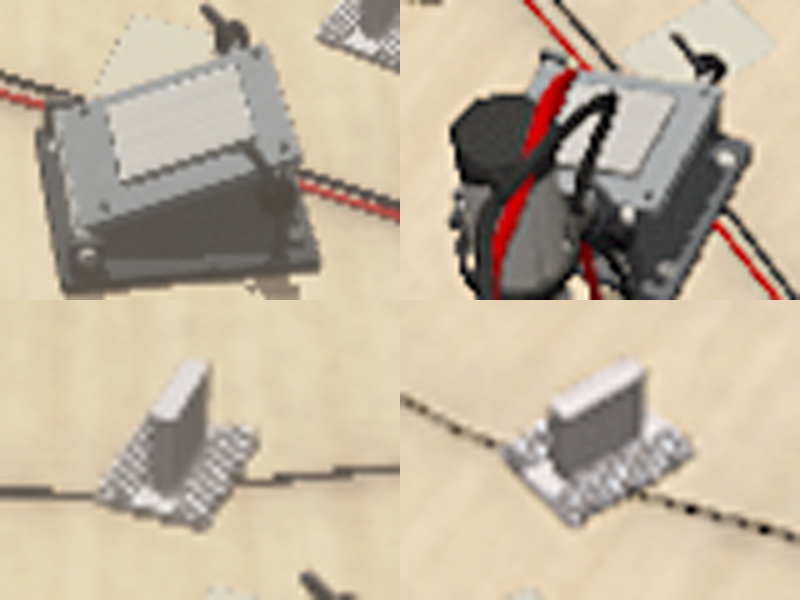

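```bash
cat > fit.py <<'E'
from h import *
from scipy.optimize import least_squares
cs,cd=camera_info("scene"),camera_info("side")
def px(p,off,s): return (np.array(p)+.5)/s-.5+off
def sink():
    a=px([(98,197),(205,228),(258,135),(153,115),(208,62)],(240,165),400/60)
    b=px([(102,152),(175,225),(292,147),(150,110),(245,72)],(240,135),400/60)
    return a,b
def S(p,P): return R.from_euler('z',p[2]).apply(np.array(P)/1e3)+[p[0],p[1],0]
# stand
sa=px([(105,100),(243,65),(255,143),(122,183),(70,292),(320,270)],(245,205),5); sb=px([(278,92),(242,178)],(195,180),5)
def padp(th,q):
    q=np.array(q)/1e3; X=np.array([np.cos(th),0,np.sin(th)]);Z=np.array([-np.sin(th),0,np.cos(th)])
    return np.array([-.05,0,.024])+X*(.058+q[0])+Z*.014+np.array([0,q[1],0])
def stand(p):
    P=[padp(p[3],q) for q in ((-33,25),(33,25),(33,-25),(-33,-25))]+[(-.062,-.053,0),(.062,-.053,0)]
    W=S(p,np.array(P)*1e3); return np.concatenate([(proj(cd,W)-sa).ravel(),(proj(cs,W[[1,2]])-sb).ravel()])
if __name__=="__main__":
    r=least_squares(stand,[.53,-.03,np.pi,.35],loss='soft_l1'); print("stand",r.x,np.degrees(r.x[2:]),np.round(stand(r.x).reshape(-1,2),1).tolist(),"pad",S(r.x,padp(r.x[3],(0,0))*1e3))
    a,b=sink()
    # side camera: left corner is +X ... try yaw seeds
    best=None
    for y0 in np.arange(0,np.pi,.2):
        def f(p):
            C=proj(cd,S(p,[(i,j,3) for i in(-33,33) for j in(-25,25)]));D=proj(cs,S(p,[(i,j,3) for i in(-33,33) for j in(-25,25)]))
            T=S(p,[(0,0,46)]);
            e=[]
            for c,q,CC in((cd,a,C),(cs,b,D)):
                for k in range(3):
                    d=CC-q[k]; e+=list(d[np.argmin((d**2).sum(1))])
                e+=list((proj(c,T)[0]-(q[3]+q[4])/2)*.5)
            return e
        r=least_squares(f,[.558,-.239,y0],loss='soft_l1')
        if best is None or r.cost<best.cost: best=r
    print("sink",best.x,np.degrees(best.x[2]),best.cost,np.round(best.fun,1))
    o=monitor.observe(); print(R.from_rotvec(o["tool_rot"]).as_matrix().round(3))
    cw=camera_info("wrist"); print(cw, R.from_rotvec(o["tool_rot"]).inv().apply(cw["origin"]-o["position"]))
E
python3 fit.py
```

```text
stand [ 0.53773756 -0.03060868  3.25157216  0.29312032] [186.30136146  16.79455731] [[0.3, 1.5], [-1.2, 0.5], [0.7, -0.9], [0.2, -0.7], [-1.6, 0.7], [0.1, 0.2], [1.2, 0.6], [-0.1, -1.4]] pad [ 0.53626556 -0.03077123  0.05416143]
sink [ 0.56105984 -0.24812535  1.19055331] 68.21368018898958 1.4996647142003565 [-0.5  0.7  0.3  0.1 -0.3  0.8 -0.1  0.  -0.1 -0.1  0.1 -0.4  1.   0.1
  0.3 -0.8]
[[ 0.893  0.45  -0.   ]
 [ 0.45  -0.893  0.001]
 [ 0.    -0.001 -1.   ]]
{'K': array([[326.29829766,   0.        , 246.7970528 ],
       [  0.        , 326.29829766, 191.11288775],
       [  0.        ,   0.        ,   1.        ]]), 'origin': array([ 0.38659929, -0.58955404,  0.38245963]), 'orientation': array([ 2.46350089, -1.51673814, -0.21710381])} [ 0.07990025  0.00057794 -0.15191356]
```

```bash
python3 -m pendant '[[1,26,-15,0,0],[1,26,-15,0,0],[1,26,-15,0,0],[1,26,-15,0,0],[1,26,-15,0,0]]'; python3 -m pendant '[[1,26,-15,0,0],[1,26,-15,0,0],[1,26,-15,0,0],[1,26,-15,0,0],[1,26,-15,0,0]]';python3 -m pendant '[[1,26,-15,0,0],[1,26,-15,0,0],[1,26,-15,0,0],[1,26,-15,0,0],[1,26,-15,0,0]]';python3 -m pendant '[[1,0,0,0,-7],[1,0,0,0,-7],[1,0,0,0,-7],[1,0,0,0,-7],[1,0,0,0,-7]]';python3 -m pendant '[[1,0,0,0,-6.5],[1,0,0,0,0],[1,0,0,0,0],[1,0,0,0,0],[1,0,0,0,0]]'
python3 - <<'E'
from h import *
im=snapshot("wrist"); c=camera_info("wrist"); o=monitor.observe()
np.save("w1.npy",dict(c=c,o=o),allow_pickle=True)
cv2.imwrite("pics/w1.png",cv2.resize(im,(800,600),interpolation=cv2.INTER_CUBIC)); cv2.imwrite("w1raw.png",im)
s=lambda u,v:np.array(((u+.5)*.64-.5,(v+.5)*.64-.5))
cs,cd=camera_info("scene"),camera_info("side")
print("post base",onz(cd,s(575,520),0))
def tri(a,b):
    o1,d1=ray(cd,s(*a));o2,d2=ray(cs,s(*b)); t=np.linalg.lstsq(np.c_[d1,-d2],o2-o1,rcond=None)[0]; p,q=o1+d1*t[0],o2+d2*t[1]; return (p+q)/2,np.linalg.norm(p-q)
print("post top",tri((672,205),(340,325)),"knob",tri((575,380),(400,425)))
E
```

```text
time_s: 0.62
position: [0.3978, -0.4984, 0.2308]
tool_rot: [-3.056, -0.726, 0.0]
ft_force: [1.2, 0.0, -0.9]
width: 1.002
gripper_force: 0.0
time_s: 1.03
position: [0.4802, -0.3728, 0.2309]
tool_rot: [-3.056, -0.726, 0.0]
ft_force: [0.5, -0.5, 0.6]
width: 1.002
gripper_force: 0.0
time_s: 1.45
position: [0.5626, -0.2473, 0.2309]
tool_rot: [-3.056, -0.727, 0.0]
ft_force: [0.4, -0.5, 0.0]
width: 0.999
gripper_force: 0.0
time_s: 1.87
position: [0.562, -0.2485, 0.2308]
tool_rot: [-2.691, -1.62, 0.0]
ft_force: [-0.2, -0.3, 0.2]
width: 0.997
gripper_force: 0.0
time_s: 2.28
position: [0.562, -0.2487, 0.2309]
tool_rot: [-2.603, -1.759, 0.0]
ft_force: [0.1, -0.3, -0.7]
width: 0.996
gripper_force: 0.0
post base [ 3.75419680e-01  2.16624830e-01 -1.11022302e-16]
post top (array([0.38471887, 0.23409922, 0.46717183]), np.float64(0.004168563916225539)) knob (array([0.37884639, 0.14246916, 0.1619059 ]), np.float64(0.02919013201923751))
```

View pics/w1.png

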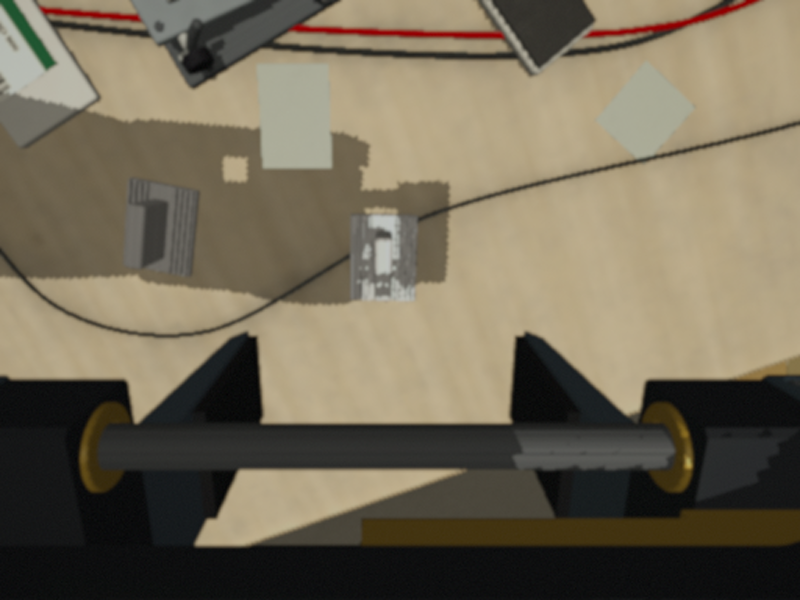

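```bash
python3 - <<'E'
from h import *
d=np.load("w1.npy",allow_pickle=True).item(); c,o=d["c"],d["o"]
s=lambda u,v:np.array(((u+.5)*.64-.5,(v+.5)*.64-.5))
P=np.array([onz(c,s(*p),.006) for p in((351,215),(417,215),(414,299),(352,299))])
print(P[:,:2], P.mean(0), "sides",np.linalg.norm(np.diff(P,axis=0),axis=1))
e=(P[0]+P[1]-P[2]-P[3]); print("yaw",np.degrees(np.arctan2(e[1],e[0])))
Rt=R.from_rotvec(o["tool_rot"]); x=Rt.as_matrix()[:,0]; print("tool yaw",np.degrees(np.arctan2(x[1],x[0])))
print("tool shift mm",1e3*Rt.inv().apply(P.mean(0)+[0,0,.032-.001]-o["position"]))
print("earlier fit",1e3*Rt.inv().apply(np.array([.56106,-.24813,.035])-o["position"]))
E
```

```text
[[ 0.55171772 -0.2080097 ]
 [ 0.59671178 -0.22606852]
 [ 0.57164549 -0.28525597]
 [ 0.52735209 -0.26748051]] [ 0.56185677 -0.24670368  0.006     ] sides [0.04848285 0.06427654 0.04772706]
yaw 67.38385007706775
tool yaw 68.121528789347
tool shift mm [  1.78025115  -0.90670296 193.90141389]
earlier fit [ 1.59749103e-01 -1.11452264e+00  1.95901420e+02]
```

```bash
python3 -m pendant '[[1,1,-1,39,0],[1,0,0,39,0.5],[1,0,0,39,0],[1,0,0,39,0],[1,0,0,39,0]]'; python3 -m pendant '[[-1,0,0,0,0],[-1,0,0,0,0],[-1,0,0,0,0],[-1,0,0,0,0],[-1,0,0,0,0]]';python3 -m pendant '[[-1,0,0,0,0],[-1,0,0,0,0],[-1,0,0,0,0],[-1,0,0,0,0],[-1,0,0,0,0]]'
```

```text
time_s: 2.75
position: [0.5614, -0.2474, 0.0344]
tool_rot: [2.609, 1.749, 0.001]
ft_force: [1.9, -0.5, 0.2]
width: 0.998
gripper_force: 0.0
time_s: 3.17
position: [0.5629, -0.2481, 0.0385]
tool_rot: [2.606, 1.749, 0.003]
ft_force: [0.3, 0.1, -0.4]
width: 0.667
gripper_force: 0.0
time_s: 3.58
position: [0.5615, -0.2474, 0.036]
tool_rot: [2.608, 1.751, 0.0]
ft_force: [0.2, -1.0, -0.8]
width: 0.304
gripper_force: 0.0
```

```bash
python3 -m pendant '[[-1,0,0,0,0],[-1,0,0,0,0],[-1,0,0,0,0],[-1,0,0,0,0],[-1,0,0,0,0]]';python3 -m pendant '[[-1,0,0,0,0],[-1,0,0,0,0],[-1,0,0,0,0],[-1,0,0,0,0],[-1,0,0,0,0]]'
```

```text
time_s: 4.0
position: [0.5613, -0.2473, 0.0358]
tool_rot: [-2.608, -1.751, 0.0]
ft_force: [0.4, -0.3, 1.0]
width: 0.128
gripper_force: 30.0
time_s: 4.42
position: [0.5615, -0.2474, 0.0358]
tool_rot: [-2.608, -1.751, -0.0]
ft_force: [0.3, -0.3, -2.3]
width: 0.129
gripper_force: 30.0
```

```bash
python3 -m pendant '[[-1,0,0,-30,0],[-1,0,0,-30,0],[-1,0,0,-30,0],[-1,0,0,-30,0],[-1,0,0,-30,0]]';python3 -m pendant '[[-1,0,0,0,7],[-1,0,0,0,7],[-1,0,0,0,7],[-1,0,0,0,7],[-1,0,0,0,7]]';python3 -m pendant '[[-1,0,0,0,7],[-1,0,0,0,7],[-1,0,0,0,7],[-1,0,0,0,5.3],[-1,0,0,0,0]]';python3 -m pendant '[[-1,-10,-22,0,0],[-1,-10,-22,0,0],[-1,-10,-22,0,0],[-1,-10,-22,0,0],[-1,-10,-22,0,0]]';python3 -m pendant '[[-1,-10,-22,0,0],[-1,-10,-22,0,0],[-1,-10,-22,0,0],[-1,-10,-22,0,0],[-1,-10,-22,0,0]]';python3 -m pendant '[[-1,0,0,0,0],[-1,0,0,0,0],[-1,0,0,0,0],[-1,0,0,0,0],[-1,0,0,0,0]]'
python3 - <<'E'
from h import *
im=snapshot("wrist"); c=camera_info("wrist"); o=monitor.observe()
np.save("w2.npy",dict(c=c,o=o),allow_pickle=True)
cv2.imwrite("pics/w2.png",cv2.resize(im,(800,600),interpolation=cv2.INTER_CUBIC)); print(o["position"])
E
```

```text
time_s: 4.83
position: [0.5613, -0.2473, 0.1873]
tool_rot: [-2.608, -1.751, 0.0]
ft_force: [0.5, -0.1, -2.2]
width: 0.133
gripper_force: 30.0
time_s: 5.25
position: [0.5614, -0.2474, 0.1859]
tool_rot: [3.017, 0.876, 0.0]
ft_force: [-0.1, 0.6, -2.5]
width: 0.134
gripper_force: 30.0
time_s: 5.67
position: [0.5614, -0.2473, 0.1859]
tool_rot: [-3.137, -0.17, 0.0]
ft_force: [-0.9, -0.8, -0.5]
width: 0.132
gripper_force: 30.0
time_s: 6.08
position: [0.4987, -0.1428, 0.1859]
tool_rot: [-3.136, -0.182, -0.0]
ft_force: [-0.1, 0.1, -0.9]
width: 0.131
gripper_force: 30.0
time_s: 6.5
position: [0.4367, -0.0391, 0.186]
tool_rot: [-3.136, -0.182, -0.0]
ft_force: [-0.1, -0.4, -2.7]
width: 0.129
gripper_force: 30.0
time_s: 6.92
position: [0.4378, -0.0405, 0.186]
tool_rot: [3.137, 0.177, 0.0]
ft_force: [-0.1, -0.4, -3.2]
width: 0.132
gripper_force: 30.0
[ 0.43773417 -0.04050657  0.18591022]
```

View pics/w2.png

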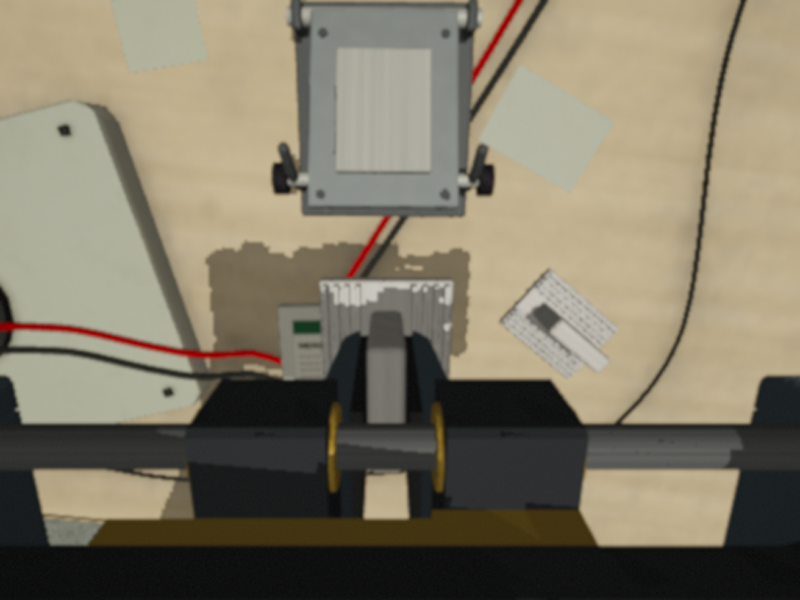

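```bash
cat > fit2.py <<'E'
from fit import *
d=np.load("w2.npy",allow_pickle=True).item(); c=d["c"];o=d["o"]
sw=np.array([((u+.5)*.64-.5,(v+.5)*.64-.5) for u,v in((336,48),(431,48),(433,173),(336,171))])
Q=((-33,-25),(-33,25),(33,25),(33,-25))
def wr(p): return (proj(c,S(p,np.array([padp(p[3],q) for q in Q])*1e3))-sw).ravel()
for wt in (1,3):
    r=least_squares(lambda p:np.r_[stand(p),wt*wr(p)],[.53,-.03,3.25,.3],loss='soft_l1'); p=r.x
    print(p,np.degrees(p[2:]),wr(p).round(1),stand(p).round(1))
    pad=S(p,padp(p[3],(0,0))*1e3); n=S(p,[(-np.sin(p[3])*1e3,0,np.cos(p[3])*1e3)])[0]-[p[0],p[1],0]
    g=pad.ravel()+n*.0378
    Rt=R.from_rotvec(o["tool_rot"]);x=Rt.as_matrix()[:,0]
    print("pad",pad,"n",n,"tcp target",g-[0,0,.002],"tool yaw",np.degrees(np.arctan2(x[1],x[0])))
    for lift in(0,.03): print("shift",lift,1e3*Rt.inv().apply(g+n*lift-[0,0,.002]-o["position"]))
    print("n tool",Rt.inv().apply(n))
E
python3 fit2.py
python3 - <<'E'
from h import *
# held sink near-edge check: front corners of sole in wrist image
d=np.load("w2.npy",allow_pickle=True).item(); c=d["c"];o=d["o"]
Rt=R.from_rotvec(o["tool_rot"]);g=o["position"]+[0,0,.002]
P=[g+Rt.apply([x,y,.0378-z]) for x,y,z in((.033,-.025,.006),(.033,.025,.006),(.022,0,.046))]
print((proj(c,P)+.5)/.64-.5)
E
```

```text
[ 0.53791278 -0.02851639  3.25658393  0.32097295] [186.58851507  18.39039512] [ 0.1  0.1  0.5 -0.1 -0.3 -0.1  0.   1.3] [ 0.   1.9 -1.6  0.3  0.3 -1.  -0.1 -0.2 -1.6  1.5  0.2  0.8  0.3  0.4
 -1.  -1.5]
pad [ 0.53729587 -0.02858765  0.05558342] n [0.3134064  0.0361987  0.94892891] tcp target [ 0.54914263 -0.02721933  0.08945294] tool yaw 6.433038446613554
shift 0 [112.20135312  -0.71829619  96.45073557]
shift 0.03 [121.66435057  -0.74482299  67.98231489]
n tool [ 3.15433248e-01 -8.84226644e-04 -9.48947356e-01]
[ 0.53774256 -0.0284971   3.25694657  0.3278151 ] [186.60929241  18.78242147] [ 0.   0.1  0.5 -0.1 -0.3 -0.3 -0.1  1.2] [ 0.   1.9 -1.7  0.2  0.3 -1.2 -0.  -0.2 -1.5  1.5  0.3  0.8  0.2  0.2
 -1.  -1.7]
pad [ 0.53734151 -0.02854357  0.05592904] n [0.31983543 0.03705879 0.94674809] tcp target [ 0.54943129 -0.02714275  0.08971612] tool yaw 6.433038446613554
shift 0 [112.49675815  -0.76206845  96.18754012]
shift 0.03 [122.15430695  -0.79262401  67.78453293]
n tool [ 0.32191829 -0.00101852 -0.94676691]
[[317.3157218  283.76744235]
 [453.16938395 283.79177525]
 [385.08899278 353.03078128]]
```

```bash
python3 -m pendant '[[-1,22.4,-0.2,0,0],[-1,22.4,-0.2,0,0],[-1,22.4,-0.2,0,0],[-1,22.4,-0.2,0,0],[-1,22.4,0,0,0]]';python3 -m pendant '[[-1,0,0,18,-0.1],[-1,0,0,18,0],[-1,0,0,18,0],[-1,0,0,16,0],[-1,0,0,8,0]]';python3 -m pendant '[[-1,0,0,1,0],[-1,0,0,1,0],[-1,0,0,1,0],[-1,0,0,1,0],[-1,0,0,1,0]]';python3 -m pendant '[[-1,0,0,1,0],[-1,0,0,1,0],[-1,0,0,1,0],[-1,0,0,0.5,0],[-1,0,0,0,0]]'
```

```text
time_s: 7.38
position: [0.5498, -0.0269, 0.1856]
tool_rot: [-3.137, -0.176, 0.0]
ft_force: [0.4, -0.6, -1.8]
width: 0.131
gripper_force: 30.0
time_s: 7.8
position: [0.5479, -0.0269, 0.1059]
tool_rot: [-3.136, -0.179, 0.004]
ft_force: [0.2, 0.7, -2.2]
width: 0.129
gripper_force: 30.0
time_s: 8.22
position: [0.5491, -0.0267, 0.1036]
tool_rot: [3.136, 0.179, 0.002]
ft_force: [0.4, -0.4, -2.0]
width: 0.125
gripper_force: 30.0
time_s: 8.63
position: [0.5488, -0.0266, 0.0998]
tool_rot: [3.136, 0.179, 0.0]
ft_force: [-2.2, -0.1, 4.4]
width: 0.13
gripper_force: 30.0
```

```bash
python3 -m pendant '[[-1,0,0,0.5,0],[-1,0,0,0.5,0],[-1,0,0,0.5,0],[-1,0,0,0.5,0],[-1,0,0,0,0]]';python3 -m pendant '[[-1,0,0,0.5,0],[-1,0,0,0.5,0],[-1,0,0,0.5,0],[-1,0,0,0.5,0],[-1,0,0,0,0]]'
```

```text
time_s: 9.05
position: [0.5498, -0.0266, 0.0985]
tool_rot: [3.136, 0.179, 0.003]
ft_force: [0.3, 2.3, 11.0]
width: 0.129
gripper_force: 30.0
time_s: 9.47
position: [0.5508, -0.0265, 0.097]
tool_rot: [3.136, 0.179, 0.006]
ft_force: [3.5, 2.4, 14.6]
width: 0.131
gripper_force: 30.0
```

```bash
python3 - <<'E'
from h import *
im=snapshot("side"); w=snapshot("wrist"); c=camera_info("wrist"); o=monitor.observe()
f=lambda im,x,y,w,h:cv2.resize(im[y:y+h,x:x+w],(400,400),interpolation=cv2.INTER_CUBIC)
cv2.imwrite("pics/m2.png",np.hstack([f(im,240,170,90,90),f(w,170,140,150,150)]))
print(o["position"],o["tool_rot"],o["ft_force"],o["moment"])
np.save("w3.npy",dict(c=c,o=o),allow_pickle=True)
E
```

```text
[ 0.55077257 -0.02649519  0.09703299] [3.13640541 0.17886634 0.00640607] [ 3.91948754  3.32381605 13.77393105] [ 0.72458597 -0.08026939 -0.06145493]
```

View pics/m2.png

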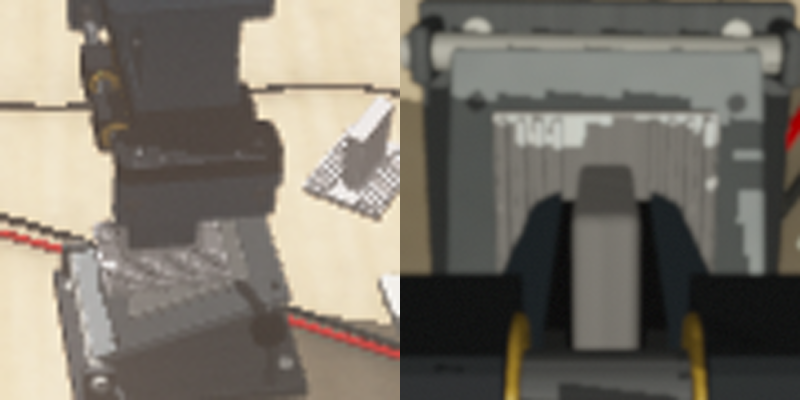

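```bash
python3 - <<'E'
from h import *
d=np.load("w3.npy",allow_pickle=True).item(); c=d["c"];o=d["o"]
Rt=R.from_rotvec(o["tool_rot"]);g=o["position"]+Rt.apply([0,0,-.002])
# tilt: +x end goes down (toward tool +z)
for t in range(0,24,3):
    for dz in(0,.004):
        P=[]
        for x,y,z in((.033,-.025,.006),(.033,.025,.006),(.022,0,.046)):
            v=np.array([x,y,.0378-dz-z]); P.append(g+Rt.apply(R.from_euler('y',-t,degrees=True).apply(v)))
        print(t,dz,proj(c,P).round(1).tolist())
E
echo "obs 204.9,182.4  289.3,182.4   spine top ~ 248,202.6"
```

```text
0 0 [[202.8, 181.4], [289.8, 181.4], [246.2, 225.7]]
0 0.004 [[201.9, 183.2], [290.7, 183.2], [246.2, 229.1]]
3 0 [[203.3, 183.5], [289.3, 183.5], [246.2, 224.0]]
3 0.004 [[202.4, 184.9], [290.2, 185.0], [246.2, 226.8]]
6 0 [[203.8, 185.8], [288.9, 185.8], [246.2, 222.4]]
6 0.004 [[202.9, 186.9], [289.7, 186.9], [246.2, 224.7]]
9 0 [[204.2, 188.1], [288.4, 188.2], [246.2, 220.9]]
9 0.004 [[203.3, 188.9], [289.3, 189.0], [246.2, 222.8]]
12 0 [[204.6, 190.6], [288.0, 190.7], [246.2, 219.6]]
12 0.004 [[203.8, 191.1], [288.9, 191.1], [246.2, 220.9]]
15 0 [[205.0, 193.3], [287.7, 193.3], [246.2, 218.3]]
15 0.004 [[204.2, 193.5], [288.5, 193.5], [246.2, 219.2]]
18 0 [[205.4, 196.0], [287.3, 196.0], [246.2, 217.3]]
18 0.004 [[204.5, 195.9], [288.1, 195.9], [246.2, 217.7]]
21 0 [[205.7, 198.8], [287.0, 198.8], [246.2, 216.3]]
21 0.004 [[204.9, 198.4], [287.8, 198.4], [246.2, 216.3]]
obs 204.9,182.4  289.3,182.4   spine top ~ 248,202.6
```

```bash
python3 -m pendant '[[-1,0,0,0.5,0],[-1,0,0,0.5,0],[-1,0,0,0.5,0],[-1,0,0,0,0],[-1,0,0,0,0]]';python3 -m pendant '[[-1,0,0,0.5,0],[-1,0,0,0.5,0],[-1,0,0,0.5,0],[-1,0,0,0,0],[-1,0,0,0,0]]'
```

```text
time_s: 9.98
position: [0.5514, -0.0265, 0.0959]
tool_rot: [3.136, 0.179, 0.009]
ft_force: [4.6, 4.3, 14.3]
width: 0.131
gripper_force: 30.0
time_s: 10.4
position: [0.552, -0.0264, 0.0946]
tool_rot: [3.136, 0.178, 0.01]
ft_force: [6.9, 4.9, 15.7]
width: 0.135
gripper_force: 30.0
```

```bash
python3 -m pendant '[[-1,0,0,0.5,0],[-1,0,0,0.5,0],[-1,0,0,0.5,0],[-1,0,0,0,0],[-1,0,0,0,0]]';python3 -m pendant '[[-1,0,0,0.5,0],[-1,0,0,0.5,0],[-1,0,0,0,0],[-1,0,0,0,0],[-1,0,0,0,0]]'
python3 - <<'E'
from h import *
im=snapshot("side"); w=snapshot("wrist"); c=camera_info("wrist"); o=monitor.observe()
f=lambda im,x,y,w,h:cv2.resize(im[y:y+h,x:x+w],(400,400),interpolation=cv2.INTER_CUBIC)
cv2.imwrite("pics/m3.png",np.hstack([f(im,245,200,70,70),f(w,170,140,150,150)]))
print(o["position"],o["tool_rot"],o["ft_force"],o["moment"])
np.save("w4.npy",dict(c=c,o=o),allow_pickle=True)
E
```

```text
time_s: 10.82
position: [0.5524, -0.0264, 0.0934]
tool_rot: [3.136, 0.178, 0.012]
ft_force: [9.4, 7.1, 17.4]
width: 0.13
gripper_force: 30.0
time_s: 11.23
position: [0.5527, -0.0264, 0.0925]
tool_rot: [3.136, 0.178, 0.013]
ft_force: [10.1, 7.5, 17.0]
width: 0.129
gripper_force: 30.0
[ 0.55274387 -0.02637042  0.0925173 ] [3.13632318 0.17816332 0.01296089] [ 9.27575627  7.41586451 17.36239782] [ 1.51850783 -1.27985145 -0.16302583]
```

View pics/m3.png

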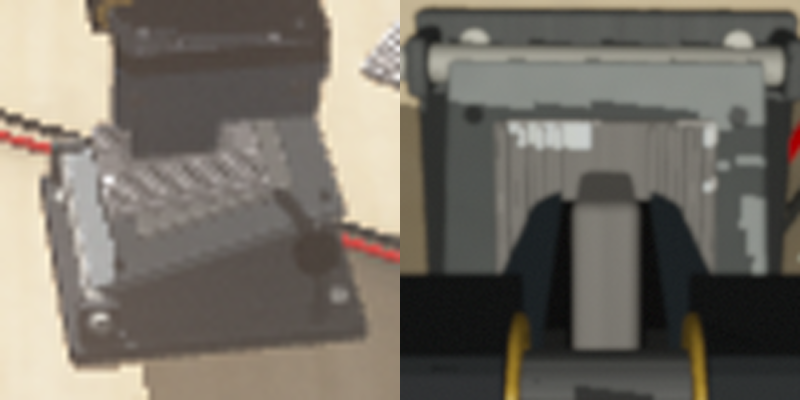

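```bash
python3 -m pendant '[[-1,0,0,0.5,0],[-1,0,0,0.5,0],[-1,0,0,0.5,0],[-1,0,0,0,0],[-1,0,0,0,0]]';python3 -m pendant '[[-1,0,0,0.5,0],[-1,0,0,0.5,0],[-1,0,0,0.5,0],[-1,0,0,0,0],[-1,0,0,0,0]]'
```

```text
time_s: 11.75
position: [0.5531, -0.0264, 0.0912]
tool_rot: [3.136, 0.178, 0.014]
ft_force: [11.7, 7.7, 17.2]
width: 0.129
gripper_force: 30.0
time_s: 12.17
position: [0.5534, -0.0263, 0.0898]
tool_rot: [3.136, 0.178, 0.015]
ft_force: [11.8, 9.5, 18.4]
width: 0.128
gripper_force: 30.0
```

```bash
python3 -m pendant '[[-1,0,0,0.5,0],[-1,0,0,0.5,0],[-1,0,0,0,0],[-1,0,0,0,0],[-1,0,0,0,0]]';python3 -m pendant '[[-1,0,0,0.5,0],[-1,0,0,0.5,0],[-1,0,0,0,0],[-1,0,0,0,0],[-1,0,0,0,0]]'
```

```text
time_s: 12.58
position: [0.5535, -0.0263, 0.0889]
tool_rot: [3.136, 0.178, 0.015]
ft_force: [12.4, 8.9, 18.7]
width: 0.13
gripper_force: 30.0
time_s: 13.0
position: [0.5537, -0.0263, 0.0879]
tool_rot: [3.136, 0.178, 0.016]
ft_force: [12.3, 8.5, 18.6]
width: 0.129
gripper_force: 30.0
```

```bash
python3 - <<'E'
from h import *
im=snapshot("side"); w=snapshot("wrist"); c=camera_info("wrist"); o=monitor.observe()
f=lambda im,x,y,w,h:cv2.resize(im[y:y+h,x:x+w],(400,400),interpolation=cv2.INTER_CUBIC)
cv2.imwrite("pics/m4.png",np.hstack([f(im,245,200,70,70),f(w,190,160,110,110)]))
np.save("w5.npy",dict(c=c,o=o),allow_pickle=True)
Rt=R.from_rotvec(o["tool_rot"]);g=o["position"]+Rt.apply([0,0,-.002])
for t in range(8,24,3):
    for dz in(0,.004):
        P=[g+Rt.apply(R.from_euler('y',-t,degrees=True).apply([x,y,.0378-dz-z])) for x,y,z in((.033,-.025,.006),(.033,.025,.006),(.022,0,.046))]
        print(t,dz,((proj(c,P)-[190,160]+.5)*400/110-.5+[400,0]).round(0).tolist())
E
```

```text
8 0 [[453.0, 101.0], [760.0, 101.0], [606.0, 225.0]]
8 0.004 [[449.0, 104.0], [763.0, 104.0], [606.0, 232.0]]
11 0 [[454.0, 110.0], [759.0, 110.0], [606.0, 219.0]]
11 0.004 [[451.0, 112.0], [762.0, 112.0], [606.0, 225.0]]
14 0 [[456.0, 119.0], [757.0, 119.0], [606.0, 215.0]]
14 0.004 [[453.0, 120.0], [760.0, 120.0], [606.0, 219.0]]
17 0 [[457.0, 129.0], [756.0, 129.0], [606.0, 211.0]]
17 0.004 [[454.0, 129.0], [759.0, 129.0], [606.0, 213.0]]
20 0 [[458.0, 139.0], [755.0, 139.0], [606.0, 207.0]]
20 0.004 [[455.0, 138.0], [758.0, 138.0], [606.0, 208.0]]
23 0 [[459.0, 150.0], [753.0, 150.0], [606.0, 204.0]]
23 0.004 [[456.0, 147.0], [756.0, 147.0], [606.0, 203.0]]
```

View pics/m4.png

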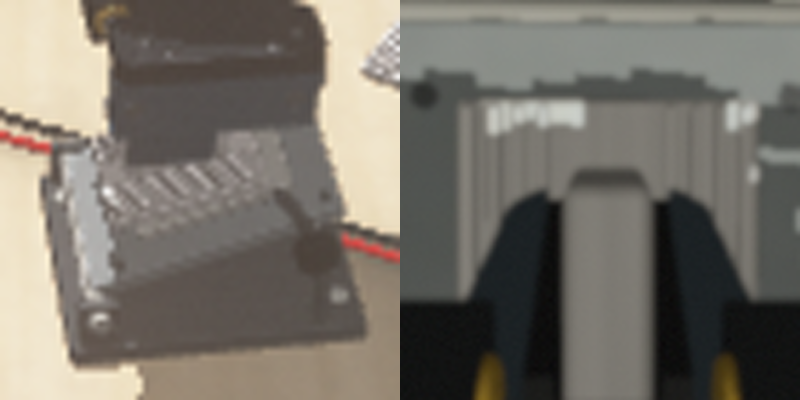

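```bash
cat > tilt.py <<'E'
from h import *
from scipy.optimize import least_squares
def fit(file,obs):
    d=np.load(file,allow_pickle=True).item(); c=d["c"];o=d["o"]
    Rt=R.from_rotvec(o["tool_rot"]);g=o["position"]+Rt.apply([0,0,-.002])
    M=np.array([(.033,-.025,.006),(.033,.025,.006),(.022,-.006,.046),(.022,.006,.046)])
    def P(p,M): 
        return g+Rt.apply(R.from_euler('y',-p[0]).apply(np.c_[M[:,0],M[:,1],.0378-M[:,2]])+[p[1],p[3],p[2]])
    r=least_squares(lambda p:np.r_[(proj(c,P(p,M))-obs).ravel(),np.array(p[1:4])/.004],[.2,0,0,0])
    tl=R.from_rotvec(o["tool_rot"]).as_matrix()[:,2]
    so=P(r.x,np.array([[0,0,0],[0,0,1.],[1,0,0]])); n=so[1]-so[0]
    print("tilt",np.degrees(r.x[0]),"dx,dz,dy mm",r.x[1:]*1e3,"res",r.fun[:8].round(1),"sole centre",so[0],"normal tilt",np.degrees(np.arccos(n[2])))
if __name__=="__main__":
    f=lambda pts:np.array([((x-400+.5)*.275-.5+190,(y+.5)*.275-.5+160) for x,y in pts])
    fit("w5.npy",f([(458,101),(757,101),(565,190),(652,190)]))
    f=lambda pts:np.array([((x-400+.5)*.375-.5+170,(y+.5)*.375-.5+140) for x,y in pts])
    fit("w4.npy",f([(495,122),(717,122),(574,203),(640,203)]))
    fit("w3.npy",f([(493,113),(718,113),(573,215),(640,215)]))
E
python3 tilt.py; python3 fit2.py | grep pad
```

```text
tilt 14.292310775087401 dx,dz,dy mm [2.67534286 2.11173511 0.26913588] res [ 0.1  0.   0.2  0.  -0.5  0.   0.3  0. ] sole centre [ 0.54743343 -0.02730128  0.05110175] normal tilt 13.716048759221431
tilt 10.020110241239303 dx,dz,dy mm [1.72951673 1.63746623 0.43397837] res [ 0.   0.   0.3  0.  -0.2  0.  -0.   0. ] sole centre [ 0.54828097 -0.02734017  0.05561806] normal tilt 9.54876361661872
tilt 4.023204339613734 dx,dz,dy mm [0.76273894 2.05650457 0.3589418 ] res [-0.1  0.   0.4  0.  -0.2 -0.  -0.1 -0. ] sole centre [ 0.54909026 -0.02706102  0.05926238] normal tilt 3.7902306020659875
pad [ 0.53729587 -0.02858765  0.05558342] n [0.3134064  0.0361987  0.94892891] tcp target [ 0.54914263 -0.02721933  0.08945294] tool yaw 6.433038446613554
pad [ 0.53734151 -0.02854357  0.05592904] n [0.31983543 0.03705879 0.94674809] tcp target [ 0.54943129 -0.02714275  0.08971612] tool yaw 6.433038446613554
```

```bash
python3 -m pendant '[[-1,0,0,0.5,0],[-1,0,0,0.5,0],[-1,0,0,0.5,0],[-1,0,0,0,0],[-1,0,0,0,0]]';python3 -m pendant '[[-1,0,0,0.5,0],[-1,0,0,0.5,0],[-1,0,0,0.5,0],[-1,0,0,0,0],[-1,0,0,0,0]]'
```

```text
time_s: 13.52
position: [0.5538, -0.0263, 0.0864]
tool_rot: [3.136, 0.178, 0.016]
ft_force: [14.0, 8.9, 17.2]
width: 0.129
gripper_force: 30.0
time_s: 13.93
position: [0.5539, -0.0263, 0.085]
tool_rot: [3.136, 0.178, 0.017]
ft_force: [13.5, 9.7, 17.7]
width: 0.134
gripper_force: 30.0
```

```bash
python3 -m pendant '[[-1,0,0,0.5,0],[-1,0,0,0.5,0],[-1,0,0,0,0],[-1,0,0,0,0],[-1,0,0,0,0]]';python3 -m pendant '[[-1,0,0,0.5,0],[-1,0,0,0.5,0],[-1,0,0,0,0],[-1,0,0,0,0],[-1,0,0,0,0]]'
```

```text
time_s: 14.35
position: [0.5539, -0.0263, 0.0841]
tool_rot: [3.136, 0.178, 0.017]
ft_force: [13.6, 9.9, 19.5]
width: 0.132
gripper_force: 31.4
time_s: 14.77
position: [0.554, -0.0263, 0.0839]
tool_rot: [3.136, 0.178, 0.016]
ft_force: [6.3, 10.5, 36.5]
width: 0.132
gripper_force: 32.0
```

```bash
python3 -m pendant '[[-1,0,0,-2,0],[-1,0,0,-2,0],[-1,0,0,-2,0],[-1,0,0,-4,0],[-1,0,0,0,0]]'
python3 - <<'E'
from h import *
im=snapshot("side"); w=snapshot("wrist"); c=camera_info("wrist"); o=monitor.observe()
f=lambda im,x,y,w,h:cv2.resize(im[y:y+h,x:x+w],(400,400),interpolation=cv2.INTER_CUBIC)
cv2.imwrite("pics/m5.png",np.hstack([f(im,245,200,70,70),f(w,190,160,110,110)]))
np.save("w6.npy",dict(c=c,o=o),allow_pickle=True); print(o["position"],o["tool_rot"],o["ft_force"],o["time_s"])
E
```

```text
time_s: 15.18
position: [0.5484, -0.0266, 0.0902]
tool_rot: [-3.136, -0.179, 0.001]
ft_force: [-0.1, -0.5, -1.5]
width: 0.13
gripper_force: 31.7
[ 0.54828034 -0.02664227  0.0897838 ] [-3.13641888e+00 -1.79392154e-01  8.29709039e-04] [ 0.06126164 -0.20767181 -1.6202413 ] 15.2833
```

View pics/m5.png

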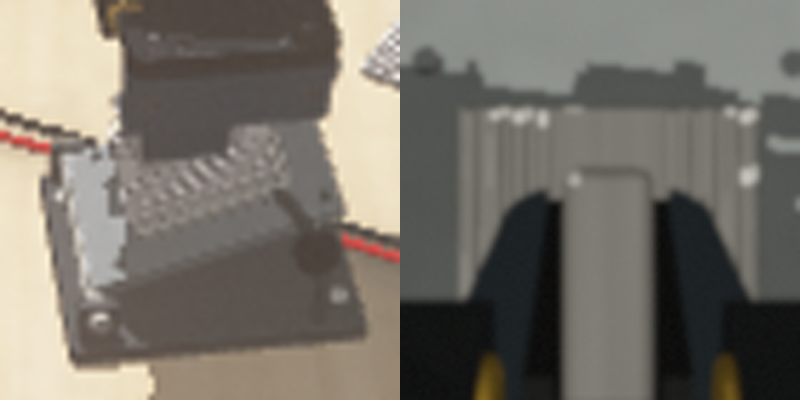

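```bash
python3 - <<'E'
from tilt import *
f=lambda pts:np.array([((x-400+.5)*.275-.5+190,(y+.5)*.275-.5+160) for x,y in pts])
fit("w6.npy",f([(457,107),(757,107),(564,171),(651,171)]))
E
```

```text
tilt 19.288921425340476 dx,dz,dy mm [4.992735   0.7226114  0.17420134] res [ 0.4 -0.  -0.2  0.  -0.5  0.1  0.3  0.1] sole centre [ 0.54083703 -0.02766918  0.05538702] normal tilt 19.31898158585324
```

```bash
python3 -m pendant '[[-1,-2.5,0,-1,0],[-1,-2.5,0,0,0],[-1,0,0,1,0],[-1,0,0,1,0],[-1,0,0,0,0]]';python3 -m pendant '[[-1,0,0,0.5,0],[-1,0,0,0.5,0],[-1,0,0,0.5,0],[-1,0,0,0,0],[-1,0,0,0,0]]';python3 -m pendant '[[-1,0,0,0.5,0],[-1,0,0,0.5,0],[-1,0,0,0,0],[-1,0,0,0,0],[-1,0,0,0,0]]'
```

```text
time_s: 15.7
position: [0.5435, -0.0272, 0.0887]
tool_rot: [-3.136, -0.179, 0.001]
ft_force: [-0.3, -0.3, -2.2]
width: 0.129
gripper_force: 31.7
time_s: 16.12
position: [0.5441, -0.0272, 0.0878]
tool_rot: [3.136, 0.179, 0.001]
ft_force: [-0.4, 0.7, 3.4]
width: 0.129
gripper_force: 31.7
time_s: 16.53
position: [0.5446, -0.0273, 0.0874]
tool_rot: [3.136, 0.179, 0.003]
ft_force: [-3.0, 0.3, 14.9]
width: 0.129
gripper_force: 31.7
```

```bash
python3 -m pendant '[[-1,0,0,0.5,0],[-1,0,0,0.5,0],[-1,0,0,0,0],[-1,0,0,0,0],[-1,0,0,0,0]]'
python3 - <<'E'
from h import *
im=snapshot("side"); w=snapshot("wrist"); sc=snapshot("scene"); c=camera_info("wrist"); o=monitor.observe()
f=lambda im,x,y,w,h:cv2.resize(im[y:y+h,x:x+w],(400,400),interpolation=cv2.INTER_CUBIC)
cv2.imwrite("pics/m6.png",np.hstack([f(im,245,200,70,70),f(w,190,160,110,110)]))
np.save("w7.npy",dict(c=c,o=o),allow_pickle=True); print(o["position"],o["tool_rot"],o["ft_force"],o["time_s"])
# predicted pad and squarely placed sole outlines in the left crop
from fit import S,padp,cd
p=[.53783,-.0285,3.2568,.324]
def outline(dx,z): return ((proj(cd,S(p,[padp(p[3],(x+dx,y))*1e3+np.array([-np.sin(p[3]),0,np.cos(p[3])])*z for x,y in((-33,25),(-33,-25),(33,-25),(33,25))]))-[245,200]+.5)*400/70-.5).round(0).tolist()
print("pad",outline(0,0)); print("sole top dx0",outline(0,6)); print("dx-5",outline(-5,6))
E
```

```text
time_s: 16.95
position: [0.5451, -0.0273, 0.0871]
tool_rot: [3.136, 0.179, 0.004]
ft_force: [-5.3, 0.8, 25.6]
width: 0.13
gripper_force: 31.7
[ 0.54514913 -0.02733672  0.0870986 ] [3.13618647 0.17902303 0.00425615] [-5.20670153 -0.38335178 26.32957178] 17.1
pad [[120.0, 154.0], [139.0, 237.0], [293.0, 186.0], [268.0, 104.0]]
sole top dx0 [[116.0, 144.0], [135.0, 227.0], [290.0, 176.0], [265.0, 95.0]]
dx-5 [[105.0, 148.0], [123.0, 231.0], [278.0, 180.0], [253.0, 98.0]]
```

View pics/m6.png

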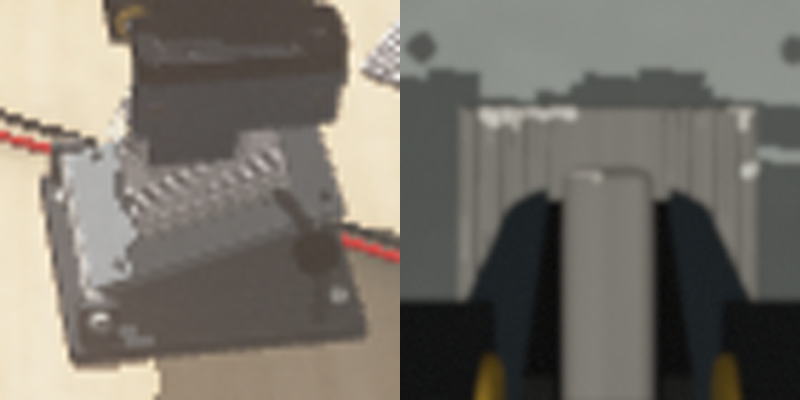

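```bash
python3 - <<'E'
from tilt import *
f=lambda pts:np.array([((x-400+.5)*.275-.5+190,(y+.5)*.275-.5+160) for x,y in pts])
fit("w7.npy",f([(457,107),(757,107),(564,171),(651,171)]))
E
python3 -m pendant '[[-1,0,0,0.3,0],[-1,0,0,0.2,0],[-1,0,0,0,0],[-1,0,0,0,0],[-1,0,0,0,0]]'
```

```text
tilt 19.28756098034497 dx,dz,dy mm [4.99497582 0.71321908 0.1547265 ] res [ 0.4 -0.  -0.2  0.  -0.5  0.1  0.3  0.1] sole centre [ 0.53781833 -0.02834777  0.05268705] normal tilt 19.133542302844333
time_s: 17.52
position: [0.5454, -0.0274, 0.087]
tool_rot: [3.136, 0.179, 0.005]
ft_force: [-5.4, 0.4, 31.4]
width: 0.13
gripper_force: 31.8
```

```bash
python3 -m pendant '[[-1,0,0,-0.5,0],[-1,0,0,-0.5,0],[-1,0,0,0,0],[-1,0,0,0,0],[-1,0,0,0,0]]'; python3 -m pendant '[[-1,0,0,0,0],[-1,0,0,0,0],[-1,0,0,0,0],[-1,0,0,0,0],[-1,0,0,0,0]]'
```

```text
time_s: 17.93
position: [0.5453, -0.0273, 0.087]
tool_rot: [3.136, 0.179, 0.005]
ft_force: [1.9, -0.4, 12.0]
width: 0.13
gripper_force: 31.7
time_s: 18.35
position: [0.5454, -0.0273, 0.0871]
tool_rot: [3.136, 0.179, 0.005]
ft_force: [2.5, -0.7, 12.0]
width: 0.127
gripper_force: 31.7
```

```bash
python3 -c "
from rig import robot
print(robot.finish_job())"
```

```text
the job is handed in; nothing more can be done
None
```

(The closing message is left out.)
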